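Turn the shaker row round for the customers' side

TASK

The four shakers and jars in the dark rack are wanted in the empty light rack, in reverse order from left to right, so that customers across the counter read the row as we do now: the leftmost one, as you see it, goes into the rightmost ring of the light rack, the second from the left into the second from the right, and so on. Leave each standing upright inside its own ring, set down gently rather than dropped, and do not let any of them fall over on the way.

Things in the scene. Friction and masses are not known exactly. Their poses are not given: they have to be found in the camera images.
- salt_shaker: grey-white salt shaker with a small rounded perforated cap, 44 mm diameter, 90 mm high, straight enough to grip up to 65 mm above its foot, narrowing to 34 mm above; about 0.1 kg. It stands in a nest of the dark rack, 72 mm from its neighbour centre to centre (about 28 mm free between them). Origin: centre of its underside, z up; it may stand at any yaw.
- green_jar: cylindrical spice jar with a green label and a dark brown-green cap, 44 mm diameter, 105 mm high, about 0.11 kg. It stands in a nest of the dark rack, 72 mm from its neighbour centre to centre (about 28 mm free between them). Origin: centre of its underside, z up; it may stand at any yaw.
- blue_jar: cylindrical spice jar with a blue label and a black cap, 40 mm diameter, 105 mm high, about 0.11 kg. It stands in a nest of the dark rack, 72 mm from its neighbour centre to centre (about 28 mm free between them). Origin: centre of its underside, z up; it may stand at any yaw.
- dredger: plain steel cocoa dredger, a straight can of 44 mm diameter up to 64 mm, then a 47 mm domed lid with small sprinkle holes, 83 mm high in all, about 0.13 kg. It stands in a nest of the dark rack, 72 mm from its neighbour centre to centre (about 28 mm free between them). Origin: centre of its underside, z up; it may stand at any yaw.
- nest_salt_shaker: round black rubber nest on the dark rack in which the salt shaker stands at the start; fixed, 67 mm outside, 62 mm inside, 8 mm high with a 3 mm floor. Origin: centre of its underside. The four nests look alike; their order along the rack differs every time
- nest_green_jar: round black rubber nest on the dark rack in which the green-labelled jar stands at the start; fixed, 67 mm outside, 62 mm inside, 8 mm high with a 3 mm floor. Origin: centre of its underside. The four nests look alike; their order along the rack differs every time
- nest_blue_jar: round black rubber nest on the dark rack in which the blue-labelled jar stands at the start; fixed, 67 mm outside, 62 mm inside, 8 mm high with a 3 mm floor. Origin: centre of its underside. The four nests look alike; their order along the rack differs every time
- nest_dredger: round black rubber nest on the dark rack in which the steel dredger stands at the start; fixed, 67 mm outside, 62 mm inside, 8 mm high with a 3 mm floor. Origin: centre of its underside. The four nests look alike; their order along the rack differs every time
- full_rack: dark wooden rack that carries the row at the start; may be the nearer or the farther one: 316 x 80 mm, board top at 14 mm, end cheeks 22 mm high; fixed. Origin: centre of its underside; x away from the robot, y along the row to the left (turned by up to 0.2 rad). Nest centres at x = 0, y = -108, -36, 36, 108 mm; things stand there with their origin at z = 17 mm.
- empty_rack: light wooden rack, empty at the start: 316 x 80 mm, board top at 14 mm, end cheeks 22 mm high; fixed. Origin: centre of its underside; x away from the robot, y along the row to the left (turned by up to 0.2 rad). Four black rubber rings, 62 mm inside, rim at z = 22, floor at z = 17 mm, centred at x = 0, y = -108 (rightmost as the robot sees it), -36, 36, 108 mm (leftmost).
Things that resemble listed ones, but are neither listed nor needed, are in the scene too. Leave any turquoise look-alike of the blue_jar alone.

How it is judged:
By the outcome, as a careful person would: the job done as asked, in the order asked, and still so for the second after the job is handed in, with the robot touching nothing.
It also fails if it takes over 104 s, if anything falls off the work surface, if the arm or the gripper's body presses on something with over 40 N, if the wrist force passes 120 N, or if a joint passes its speed limit or range.

ROBOT

A 6-joint arm with a two-finger parallel gripper is mounted at the origin on a cart in front of the work surface, level with it; the furniture and walls round the work are solid. World frame = base frame: x ahead of the robot, y to its left, z up, the work surface at z = 0. Lengths are in mm, angles in degrees, forces in N, time in s.
With the tool pointing down it reaches from about 350 to 850 mm from the base axis. Payload 8.1 kg.
Tool frame: the origin (TCP) lies at the very end of the fingers, on their centre line; the grasp point (between the pads) lies 19 mm behind it (r.grip_point_offset is the distance from the TCP to the grasp point, in mm); z points along the fingers, y is the line along which they close (so a half turn about z gives the same grasp; the last joint's range is limited). The gripper opens to 85 mm and grips with 20 to 120 N. Pads are 22 mm wide; open, the fingers measure 114 mm over their backs; the gripper's body (76 mm by 85 mm) begins 54 mm behind the grasp point. The pads swing forward as they close: fully open they stand 13 mm farther back than shut.
Start: joints at [69.649, 7.471, 85.268, -0, 87.261, -4.893], TCP at [159.901, 578.305, 210.692] pointing down, gripper open.
Joint ranges: [-169.43, 169.43], [-51.17, 129.36], [1.28, 143.12], [-76.62, 256.62], [0, 156.53], [-152.29, 152.29]. Speed limits (degrees/s): [136.94, 136.94, 159.86, 180, 180, 180].

INTERFACE

Orientations are given as [roll, pitch, yaw] about the fixed x, y, z axes, in that order (R = Rz(yaw) Ry(pitch) Rx(roll)).
In Python, from bench import status, eyes, r gives the robot as it stands.
- The arm moves only by the shell command python3 -m handwheel 'ROWS' [FORCE]. ROWS is a JSON object whose one key "series" holds a list that holds one entry, the list of rows, each a list of 7 numbers: the shift along the tool's x, y, z in cm, then the turn, a rotation vector about the tool's x, y, z in rad, then the opening, from 0 (shut) to 1 (fully open). In form: {"series": [[[tx, ty, tz, rx, ry, rz, claw], ...]]}. A call has 1 to 12 rows; each row is the pose to reach, as a shift and turn from the pose commanded when the call began, along the tool's axes at that moment; what a row does not reach only later rows make up. A row lasts 1/8 s, in which the tool goes at most 62.5 mm and 10.7 degrees, less where a joint would pass 70% of its speed; a pose out of reach is approached as far as the arm can. A call with a gripper value outside its range is refused whole. The fingers move at their own pace and stop on an object; FORCE is the grip in N (left out, the last holds). Time passes only in rows, so rows that repeat a pose let the fingers close. It gives the time, the measured TCP pose, the force, the opening and the grip force at its end, in the units of the state.
- status.sense(): the state, without advancing time (a new reading comes with each control period).
- eyes.snapshot(name): name is "scene" or "top" or "wrist"; returns a dict with "img" (400x640x3 uint8, red, green, blue), "mtx" (3x3 intrinsics, pixels), "R" (3x3) and "t" (3): a world point X has camera coordinates R X + t. Camera axes: x right, y down, z forward; pixel columns grow to the right and rows downward; lengths in mm; the calibration is good to about 2 mm. A picture is of the moment at which its call begins. There is no depth.
- r.hand_in(): hands the job in; it is judged then, once.
The state is a dict: "time": time; "joint_pos": joint angles; "qd": joint speeds; "joint_efforts": joint torques, N m; "tool_pos": TCP position; "tcp_rot": TCP orientation; "ft_force": force on the tool from outside, world axes, zero at the start; "wrist_torque": the same for the moment, N m; "finger_gap": finger opening in mm; "grip_force": force on a finger pad.
Only numpy, scipy, OpenCV 4.12 (cv2) and the standard library are available. Lean on these libraries where they do the work, as an engineer would, in place of code of your own. Each camera call takes 0.05 s, during which the arm holds its last target. There are 200 camera calls.

## Working session

There is one attempt and no reset: what is moved stays moved. The work goes in short steps, Python scripts to look and compute and a shell command to move; the robot and the scene stay as the last step left them, time stands still between calls to the robot, and variables do not carry over. Pictures are saved under pics/ and viewed, at most 14 in all, crops included, and the job is handed in when it is done.

```bash
ls; mkdir -p pics
python3 - <<'E'
from bench import status, eyes, r
import cv2,pickle
d={}
for n in ["scene","top"]:
    s=eyes.snapshot(n); d[n]=s
    cv2.imwrite(f"pics/{n}0.png",s["img"][:,:,::-1]); print(n,s["mtx"].tolist(),s["R"].tolist(),s["t"].tolist())
pickle.dump(d,open("d0.pkl","wb"))
s=status.sense();print(s)
E
```

```text
pics
scene [[425.50642448166957, 0.0, 318.93408989364485], [0.0, 425.50642448166957, 201.27259404238697], [0.0, 0.0, 1.0]] [[-0.6480504384332187, -0.7615935315814576, -0.002433495386591199], [-0.574296190847007, 0.4907701890201158, -0.6552316435794121], [0.5002144684284243, -0.4232256067659936, -0.7554241003253906]] [379.6044093873271, 411.7429190532768, 696.9555277825598]
top [[424.88618068001114, 0.0, 317.69750791447495], [0.0, 424.88618068001114, 201.22038633570546], [0.0, 0.0, 1.0]] [[0.002001227412851933, -0.9999700047479911, 0.0074822919713437635], [-0.9923404352257262, -0.00291004142052637, -0.12349895657432389], [0.1235170259715557, -0.007177831373974062, -0.9923164933789567]] [-17.598689136228767, 613.4067807175192, 803.9610330195536]
{'time': 0.1, 'joint_pos': array([ 6.96481499e+01,  7.51127663e+00,  8.53220042e+01,  1.41011291e-04,
        8.72608993e+01, -4.89146720e+00]), 'qd': array([-0.09864567, -0.1030039 , -0.12195692, -0.05665455, -0.04011781,
       -0.05106811]), 'joint_efforts': array([ 9.04792450e-04, -5.70953429e+01, -5.01940227e+01, -2.19662056e-04,
        8.18806904e-03, -4.14736951e-05]), 'tool_pos': array([159.72487307, 577.8149109 , 209.75410821]), 'tcp_rot': array([-1.79906175e+02, -8.17092339e-03,  1.64539604e+02]), 'ft_force': array([ 0.40922266, -0.0241568 ,  0.44312905]), 'wrist_torque': array([-0.02390843,  0.03076909,  0.0162346 ]), 'grip_force': 0.0, 'finger_gap': 85.13146677751199}
```

View pics/scene0.png

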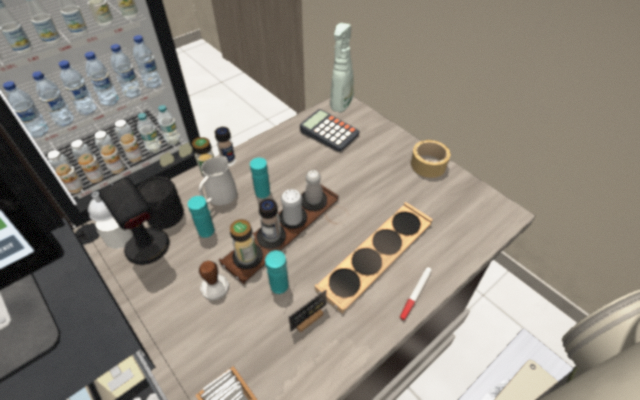

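View pics/top0.png

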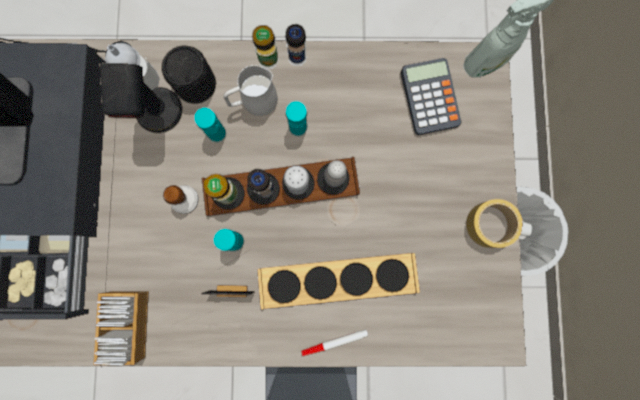

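The scene view shows a dark rack with the row at about (280,232) and the light rack with four black rings at about (376,255). In the top view the row runs left to right: green (220,190), blue (262,186), the wide-lidded third (297,181), the narrow-capped fourth (334,176). The light rings are at (284,286), (320,282), (357,279) and (392,275). Turquoise decoys stand at (228,240), (297,118) and (210,124).

Run:
```python
import pickle,cv2,numpy as np
d=pickle.load(open("d0.pkl","rb"))
def crop(n,x0,y0,w,h,f):
    c=cv2.resize(d[n]["img"][y0:y0+h,x0:x0+w,::-1],None,fx=f,fy=f,interpolation=cv2.INTER_CUBIC)
    for i in range(0,w,10):
        cv2.line(c,(i*f,0),(i*f,5 if i%50 else 14),(0,0,255),1)
        if i%20==0: cv2.putText(c,str(x0+i),(i*f,20),0,.35,(0,0,255),1)
    for i in range(0,h,10):
        cv2.line(c,(0,i*f),(5,i*f),(0,0,255),1)
        if i%20==0: cv2.putText(c,str(y0+i),(6,i*f+4),0,.35,(0,0,255),1)
    return c
cv2.imwrite("pics/c_top.png",crop("top",190,140,180,120,4)); cv2.imwrite("pics/c_scene.png",crop("scene",215,155,140,140,4))
# rings of light rack: dark blobs
for n,(x0,y0,x1,y1) in dict(top=(262,258,415,305),scene=(322,208,430,302)).items():
    g=cv2.cvtColor(d[n]["img"],cv2.COLOR_RGB2GRAY)[y0:y1,x0:x1]
    m=(g<70).astype(np.uint8)
    cs,_=cv2.findContours(m,cv2.RETR_EXTERNAL,cv2.CHAIN_APPROX_NONE)
    for c in cs:
        if cv2.contourArea(c)>200:
            e=cv2.fitEllipse(c); print(n,np.add(e[0],(x0,y0)).round(2),np.round(e[1],1),cv2.contourArea(c))
```

```text
top [283.83 286.25] [30.4 31.3] 746.5
top [320.01 282.5 ] [30.4 31. ] 738.0
top [356.01 278.82] [30.5 30.8] 737.0
top [391.97 275.06] [30.4 31.1] 740.0
scene [345.82 280.03] [19.6 29.6] 427.5
scene [403.24 224.54] [21.8 32.7] 437.5
```

View pics/c_top.png

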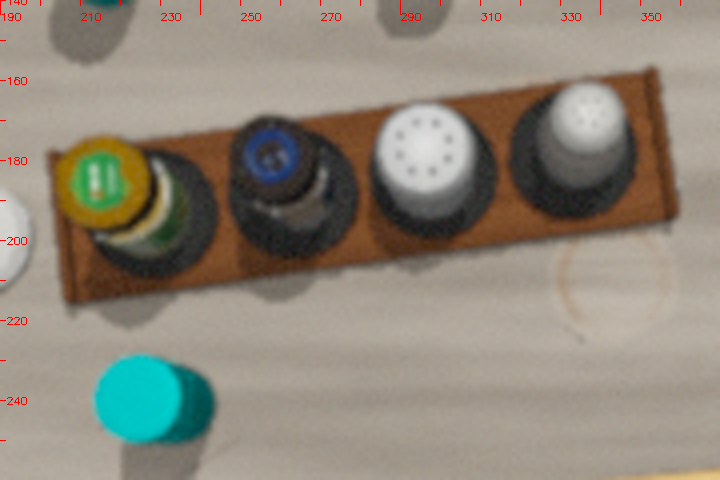

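View pics/c_scene.png

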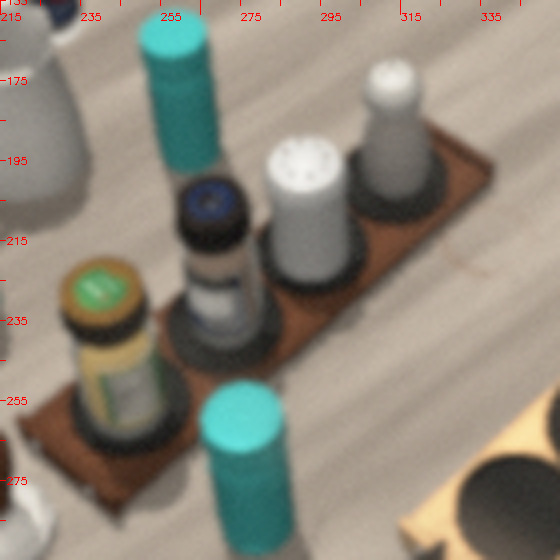

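The crops show the cap tops. In the top view (crop px/4 + (190,140)) they are green (98,183), blue (270,155), dredger (424,145) and salt (587,113). In the scene view (px/4 + (215,155)) they are green (100,292), blue (213,203), dredger (307,163) and salt (393,80). The turquoise decoy in front is at (138,398) in the top crop and (243,415) in the scene crop.

```bash
cat > h.py <<'E'
import numpy as np,cv2
def P(s): return s["mtx"]@np.c_[s["R"],s["t"]]
def tri(sa,sb,pa,pb):
    X=cv2.triangulatePoints(P(sa),P(sb),np.float64(pa).reshape(2,1),np.float64(pb).reshape(2,1))[:,0]; return X[:3]/X[3]
def onz(s,p,z):
    d=s["R"].T@np.linalg.inv(s["mtx"])@np.r_[p,1.]; c=-s["R"].T@s["t"]; return c+d*(z-c[2])/d[2]
E
python3 - <<'E'
import pickle,numpy as np
from h import *
np.set_printoptions(precision=1,suppress=True)
d=pickle.load(open("d0.pkl","rb")); T,S=d["top"],d["scene"]
k=lambda p,o:np.array(p)/4-.375+o
o1,o2=(190,140),(215,155)
for n,a,b,h in [("green",(98,183),(100,292),122),("blue",(270,155),(213,203),122),("third",(424,145),(307,163),100),("fourth",(587,113),(393,80),107),("turq",(138,398),(243,415),105)]:
    print(n,tri(T,S,k(a,o1),k(b,o2)),"top@h",onz(T,k(a,o1),h),"scene@h",onz(S,k(b,o2),h))
L=[(283.83,286.25),(320.01,282.5),(356.01,278.82),(391.97,275.06)]
print("ring L tri",tri(T,S,L[0],(345.82,280.03)))
for p in L: print("ring",onz(T,p,18))
for q in [(48,152),(652,68),(678,216),(70,304)]: print("dark corner",onz(T,k(q,o1),22))
for q in [(155,212),(293,193),(433,168),(574,153)]: print("dark nest approx",onz(T,k(q,o1),22))
E
```

```text
green [630.7 169.4 122.4] top@h [631.  169.8 122. ] scene@h [630.7 169.1 122. ]
blue [643.2  92.4 121.2] top@h [644.   93.2 122. ] scene@h [641.4  91.9 122. ]
third [652.8  24.5  94.9] top@h [652.8  25.2 100. ] scene@h [647.9  26.3 100. ]
fourth [667.8 -50.8  98.7] top@h [666.7 -49.8 107. ] scene@h [660.8 -46.1 107. ]
turq [535.8 152.7 105. ] top@h [535.9 152.7 105. ] scene@h [535.7 152.6 105. ]
ring L tri [445.5  48.6  26.1]
ring [446.2  50.5  18. ]
ring [453.6 -21.1  18. ]
ring [460.9 -92.6  18. ]
ring [ 468.4 -164.3   18. ]
dark corner [663.  219.5  22. ]
dark corner [707.7 -87.6  22. ]
dark corner [ 631.2 -100.1   22. ]
dark corner [585.7 205.7  22. ]
dark nest approx [632.4 164.4  22. ]
dark nest approx [642.4  94.9  22. ]
dark nest approx [655.4  24.1  22. ]
dark nest approx [663.4 -47.5  22. ]
```

```bash
cat >> h.py <<'E'
from scipy.spatial.transform import Rotation as Ro
def rel(*wps):
    """each wp (x,y,z,yaw): tool-frame shift cm and rotvec rad from current pose"""
    from bench import status
    s=status.sense(); R0=Ro.from_euler("xyz",s["tcp_rot"],degrees=True); p=s["tool_pos"]
    print("t",round(s["time"],2),"p",p.round(1),"rot",s["tcp_rot"].round(1),"gap",round(s["finger_gap"],1),"F",s["ft_force"].round(1),"grip",round(s["grip_force"],1))
    for w in wps:
        print((R0.inv().apply(np.array(w[:3])-p)/10).round(2),(R0.inv()*Ro.from_euler("xyz",[180,0,w[3]],degrees=True)).as_rotvec().round(3))
E
python3 -c "
from h import rel
rel((250,440,210,145),(400,270,210,120),(631,168,190,98.4))"
```

```text
t 0.1 p [159.7 577.8 209.8] rot [-179.9   -0.   164.5] gap 85.1 F [ 0.4 -0.   0.4] grip 0.0
[-1.237e+01 -1.088e+01 -1.000e-02] [-0.002  0.     0.341]
[-3.136e+01 -2.326e+01  1.000e-02] [-0.002  0.001  0.777]
[-56.35 -26.93   2.01] [-2.000e-03  1.000e-03  1.154e+00]
```

```bash
python3 -m handwheel '{"series": [[[-4.1,-3.6,0,0,0,0.11,1],[-8.2,-7.2,0,0,0,0.22,1],[-12.4,-10.9,0,0,0,0.34,1],[-17,-14,0,0,0,0.45,1],[-21.8,-17,0,0,0,0.56,1],[-26.5,-20.2,0,0,0,0.67,1],[-31.4,-23.3,0,0,0,0.78,1],[-37,-24.2,0.5,0,0,0.87,1],[-42,-25.2,1,0,0,0.96,1],[-47,-26,1.5,0,0,1.05,1],[-52,-26.5,2,0,0,1.13,1],[-56.35,-26.9,2,0,0,1.154,1]]]}' 60
python3 - <<'E'
from h import *
from bench import eyes
s=eyes.snapshot("wrist");cv2.imwrite("pics/w1.png",s["img"][:,:,::-1])
import pickle;pickle.dump(s,open("w1.pkl","wb"))
rel((631,168,190,98.4))
for p in [(631,168,122),(643,92.8,122),(652.5,24.5,100)]:
    q=P(s)@np.r_[p,1];print(q[:2]/q[2])
E
```

```text
time: 1.6
tool_pos: [632.2, 167.6, 189.2]
tcp_rot: [-179.9, 0.0, 98.3]
ft_force: [0.1, 0.2, 0.6]
finger_gap: 85.4
grip_force: 0.0
t 1.65 p [635.7 164.9 188.2] rot [-1.80e+02  1.00e-01  9.81e+01] gap 85.5 F [-4.4 -2.9 -0.2] grip 0.0
[ 0.37 -0.42 -0.18] [-0.001  0.002 -0.005]
[319.27701704 202.97516578]
[320.60078413 290.92707725]
[320.03144239 340.79024213]
```

View pics/w1.png

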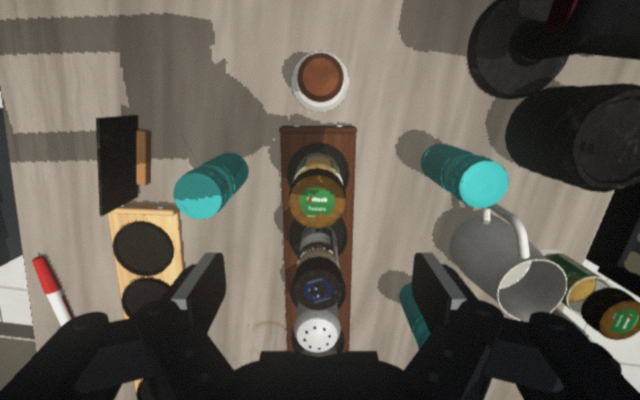

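The wrist view shows the green cap at (318,202), the blue at (319,290) and the dredger at (318,335). These match the predictions to about 2 mm, and the jaws straddle the row cleanly.

```bash
python3 -m handwheel '{"series": [[[0,0,0,0,0,0,1],[0,0,0,0,0,0,1],[0,0,0,0,0,0,1]]]}'
python3 -c "
from h import rel
rel((631,169,49,98.4))"
```

```text
time: 2.02
tool_pos: [630.6, 169.6, 191.1]
tcp_rot: [180.0, -0.0, 98.5]
ft_force: [0.3, -0.1, 1.0]
finger_gap: 85.0
grip_force: 0.0
t 2.02 p [630.6 169.6 191.1] rot [180.   -0.   98.5] gap 85.0 F [ 0.3 -0.1  1. ] grip 0.0
[-0.06  0.03 14.21] [ 0.    -0.     0.002]
```

```bash
python3 -m handwheel '{"series": [[[0,0,2,0,0,0,1],[0,0,4.5,0,0,0,1],[0,0,7,0,0,0,1],[0,0,9.5,0,0,0,1],[0,0,11.5,0,0,0,1],[0,0,13,0,0,0,1],[0,0,14,0,0,0,1],[0,0,14.2,0,0,0,1],[0,0,14.2,0,0,0,1],[0,0,14.2,0,0,0,0.6],[0,0,14.2,0,0,0,0.5],[0,0,14.2,0,0,0,0.4]]]}' 40
python3 -m handwheel '{"series": [[[0,0,0,0,0,0,0.3],[0,0,0,0,0,0,0.3],[0,0,0,0,0,0,0.3],[0,0,0,0,0,0,0.3]]]}' 40
python3 -c "
from h import rel
rel((631,169,190,98.4),(468.4,-164.3,190,95.9))"
```

```text
time: 3.52
tool_pos: [631.7, 168.9, 49.4]
tcp_rot: [180.0, -0.0, 98.4]
ft_force: [-1.1, -0.3, 3.0]
finger_gap: 43.1
grip_force: 40.1
time: 4.03
tool_pos: [631.7, 168.9, 49.4]
tcp_rot: [180.0, -0.0, 98.4]
ft_force: [-1.9, -0.6, 4.6]
finger_gap: 42.8
grip_force: 40.1
t 4.03 p [631.7 168.9  49.4] rot [180.   -0.   98.4] gap 42.8 F [-1.9 -0.6  4.6] grip 40.1
[  0.02  -0.05 -14.06] [ 0.001 -0.     0.   ]
[-30.57 -21.02 -14.08] [ 0.001 -0.     0.044]
```

```bash
python3 -m handwheel '{"series": [[[0,0,-1,0,0,0,0.3],[0,0,-3,0,0,0,0.3],[0,0,-5.5,0,0,0,0.3],[0,0,-8,0,0,0,0.3],[0,0,-10.5,0,0,0,0.3],[0,0,-12.5,0,0,0,0.3],[0,0,-13.6,0,0,0,0.3],[0,0,-14,0,0,0,0.3]]]}' 40
python3 -m handwheel '{"series": [[[-1,-0.7,0,0,0,0,0.3],[-3,-2.1,0,0,0,0,0.3],[-6,-4.1,0,0,0,0.01,0.3],[-9.5,-6.5,0,0,0,0.01,0.3],[-13,-8.9,0,0,0,0.02,0.3],[-16.5,-11.3,0,0,0,0.02,0.3],[-20,-13.7,0,0,0,0.03,0.3],[-23.5,-16.1,0,0,0,0.03,0.3],[-26.5,-18.2,0,0,0,0.04,0.3],[-29,-19.9,0,0,0,0.044,0.3],[-30.3,-20.8,0,0,0,0.044,0.3],[-30.6,-21,0,0,0,0.044,0.3]]]}' 40
python3 -m handwheel '{"series": [[[0,0,0,0,0,0,0.3],[0,0,0,0,0,0,0.3],[0,0,0,0,0,0,0.3]]]}' 40
python3 - <<'E'
from h import *
from bench import eyes
a=eyes.snapshot("top")["img"];b=eyes.snapshot("wrist")["img"]
c=np.hstack([a[100:400,180:500],b[:, :][::1]] if 0 else [cv2.resize(a[100:400,180:500],(400,375)),cv2.resize(b,(400,250))] if 0 else [cv2.copyMakeBorder(cv2.resize(a[100:400,180:500],(400,375)),0,0,0,0,0),cv2.copyMakeBorder(cv2.resize(b,(400,250)),0,125,0,0,0)])
cv2.imwrite("pics/p1.png",c[:,:,::-1])
rel((468.4,-164.3,49,95.9))
E
```

```text
time: 5.03
tool_pos: [631.6, 168.9, 189.4]
tcp_rot: [180.0, -0.0, 98.4]
ft_force: [0.2, -0.4, -1.8]
finger_gap: 42.7
grip_force: 40.6
time: 6.52
tool_pos: [467.7, -165.1, 188.1]
tcp_rot: [-180.0, -0.0, 95.8]
ft_force: [-0.2, 0.7, -1.0]
finger_gap: 42.6
grip_force: 40.7
time: 6.9
tool_pos: [468.7, -164.0, 188.7]
tcp_rot: [180.0, -0.0, 96.0]
ft_force: [1.0, 0.3, -0.8]
finger_gap: 42.6
grip_force: 40.7
t 7.0 p [ 468.6 -164.1  188.7] rot [-180.   -0.   96.] gap 42.2 F [ 0.5  0.7 -0.5] grip 40.7
[-1.000e-02 -2.000e-02  1.397e+01] [-0.    -0.     0.001]
```

View pics/p1.png

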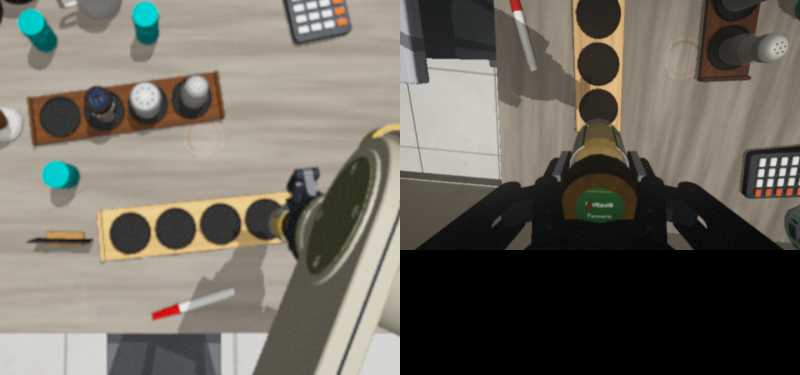

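The green jar hangs upright in the jaws. The top view shows it above the rightmost light ring and the other three jars undisturbed.

```bash
python3 -m handwheel '{"series": [[[0,0,1.5,0,0,0,0.3],[0,0,4,0,0,0,0.3],[0,0,6.5,0,0,0,0.3],[0,0,9,0,0,0,0.3],[0,0,11,0,0,0,0.3],[0,0,12.5,0,0,0,0.3],[0,0,13.4,0,0,0,0.3],[0,0,13.6,0,0,0,0.3],[0,0,13.7,0,0,0,0.3],[0,0,13.8,0,0,0,0.3],[0,0,13.85,0,0,0,0.3],[0,0,13.9,0,0,0,0.3]]]}' 40
python3 -m handwheel '{"series": [[[0,0,0,0,0,0,0.3],[0,0,0.05,0,0,0,0.3],[0,0,0.05,0,0,0,0.3]]]}' 40
```

```text
time: 8.5
tool_pos: [468.6, -164.7, 49.9]
tcp_rot: [180.0, 0.0, 95.9]
ft_force: [0.2, 0.0, -0.6]
finger_gap: 42.4
grip_force: 40.7
time: 8.88
tool_pos: [468.5, -164.7, 49.4]
tcp_rot: [180.0, 0.0, 95.9]
ft_force: [-0.1, -0.1, 2.3]
finger_gap: 42.7
grip_force: 40.8
```

```bash
python3 -m handwheel '{"series": [[[0,0,0,0,0,0,0.55],[0,0,0,0,0,0,0.65],[0,0,0,0,0,0,0.8],[0,0,0,0,0,0,1],[0,0,0,0,0,0,1],[0,0,-2,0,0,0,1],[0,0,-5,0,0,0,1],[0,0,-8.5,0,0,0,1],[0,0,-12,0,0,0,1],[0,0,-14,0,0,0,1],[0,0,-14,0,0,0,1]]]}' 40
python3 - <<'E'
from h import *
from bench import eyes
s=eyes.snapshot("scene");cv2.imwrite("pics/s1.png",s["img"][150:320,200:480,::-1].repeat(2,0).repeat(2,1))
rel((642.8,93,190,98.4))
E
```

```text
time: 10.25
tool_pos: [469.6, -165.2, 191.1]
tcp_rot: [179.8, 0.1, 95.9]
ft_force: [0.6, -0.2, -1.0]
finger_gap: 85.3
grip_force: 0.0
t 10.3 p [ 468.8 -164.8  189.4] rot [179.9   0.   95.9] gap 85.8 F [-0.6  0.1 -0.2] grip 0.0
[23.85 19.96 -0.05] [ 0.001  0.001 -0.044]
```

View pics/s1.png

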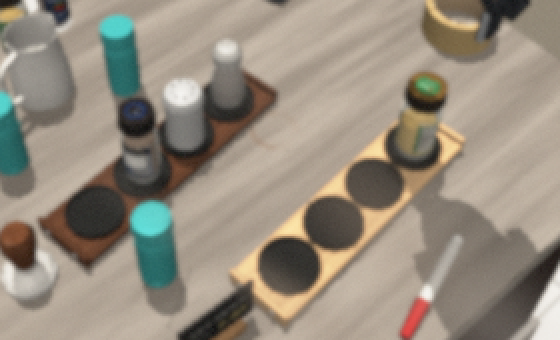

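The green jar stands upright inside the rightmost light ring, at crop (417,120). Next is blue.

```bash
python3 -m handwheel '{"series": [[[2,1.7,0,0,0,0,1],[6,5,0,0,0,-0.01,1],[10,8.4,0,0,0,-0.02,1],[14,11.7,0,0,0,-0.03,1],[18,15,0,0,0,-0.04,1],[21,17.6,0,0,0,-0.044,1],[23,19.2,0,0,0,-0.044,1],[23.85,19.95,0,0,0,-0.044,1],[23.85,19.95,0,0,0,-0.044,1],[23.85,19.95,0,0,0,-0.044,1],[23.85,19.95,0,0,0,-0.044,1]]]}' 40
python3 - <<'E'
from h import *
from bench import eyes
s=eyes.snapshot("wrist");cv2.imwrite("pics/w2.png",s["img"][:,:,::-1])
rel((642.8,93,49,98.4))
for p in [(643,92.8,122),(652.5,24.5,100),(667,-50,100)]:
    q=P(s)@np.r_[p,1];print(q[:2]/q[2])
E
```

```text
time: 11.68
tool_pos: [642.1, 92.1, 189.4]
tcp_rot: [180.0, 0.0, 98.4]
ft_force: [0.5, 0.2, -0.2]
finger_gap: 85.2
grip_force: 0.0
t 11.72 p [642.2  92.2 189.5] rot [180.    0.   98.4] gap 85.2 F [-0.5 -0.   0.4] grip 0.0
[ 0.07  0.07 14.05] [ 0.     0.    -0.001]
[321.99298228 202.9315952 ]
[321.03426733 269.50451651]
[324.66257218 340.41107477]
```

View pics/w2.png

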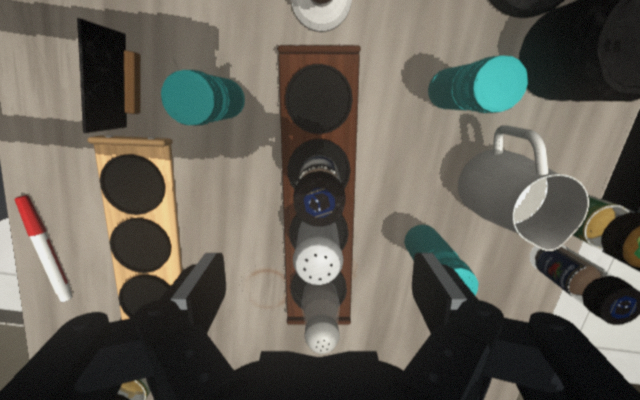

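The wrist view shows the blue cap at (320,202), predicted (322,203), so it is centred. Descend, grip and lift.

```bash
python3 -m handwheel '{"series": [[[0.05,0.05,2,0,0,0,1],[0.05,0.05,4.5,0,0,0,1],[0.05,0.05,7,0,0,0,1],[0.05,0.05,9.5,0,0,0,1],[0.05,0.05,11.5,0,0,0,1],[0.05,0.05,13,0,0,0,1],[0.05,0.05,13.9,0,0,0,1],[0.05,0.05,14.05,0,0,0,1],[0.05,0.05,14.05,0,0,0,1],[0.05,0.05,14.05,0,0,0,0.6],[0.05,0.05,14.05,0,0,0,0.5],[0.05,0.05,14.05,0,0,0,0.4]]]}' 40
python3 -m handwheel '{"series": [[[0,0,0,0,0,0,0.25],[0,0,0,0,0,0,0.25],[0,0,0,0,0,0,0.25],[0,0,0,0,0,0,0.25]]]}' 40
python3 -c "
from h import rel
rel((642.8,93,190,98.4),(460.9,-92.6,190,95.9))"
```

```text
time: 13.22
tool_pos: [642.9, 93.7, 49.3]
tcp_rot: [180.0, 0.0, 98.4]
ft_force: [0.0, 0.4, 1.6]
finger_gap: 39.7
grip_force: 40.0
time: 13.72
tool_pos: [642.9, 93.7, 49.2]
tcp_rot: [180.0, 0.0, 98.4]
ft_force: [-2.0, -0.8, 5.8]
finger_gap: 39.5
grip_force: 40.1
t 13.72 p [642.9  93.7  49.2] rot [180.    0.   98.4] gap 39.5 F [-2.  -0.8  5.8] grip 40.1
[ -0.07  -0.02 -14.08] [0. 0. 0.]
[-15.76 -20.73 -14.08] [0.    0.    0.044]
```

```bash
python3 -m handwheel '{"series": [[[0,0,-1,0,0,0,0.25],[0,0,-3,0,0,0,0.25],[0,0,-5.5,0,0,0,0.25],[0,0,-8,0,0,0,0.25],[0,0,-10.5,0,0,0,0.25],[0,0,-12.5,0,0,0,0.25],[0,0,-13.6,0,0,0,0.25],[0,0,-14,0,0,0,0.25]]]}' 40
python3 -m handwheel '{"series": [[[-0.6,-0.8,0,0,0,0,0.25],[-2,-2.6,0,0,0,0.01,0.25],[-4,-5.2,0,0,0,0.01,0.25],[-6.3,-8.2,0,0,0,0.02,0.25],[-8.6,-11.3,0,0,0,0.03,0.25],[-11,-14.4,0,0,0,0.04,0.25],[-13,-17.1,0,0,0,0.044,0.25],[-14.6,-19.2,0,0,0,0.044,0.25],[-15.5,-20.4,0,0,0,0.044,0.25],[-15.75,-20.7,0,0,0,0.044,0.25],[-15.75,-20.7,0,0,0,0.044,0.25],[-15.75,-20.7,0,0,0,0.044,0.25]]]}' 40
python3 -c "
from h import rel
rel((460.9,-92.6,49.2,95.9))"
```

```text
time: 14.72
tool_pos: [643.0, 93.7, 189.5]
tcp_rot: [180.0, 0.0, 98.4]
ft_force: [-1.0, -0.1, -1.1]
finger_gap: 39.5
grip_force: 40.3
time: 16.23
tool_pos: [461.4, -91.9, 188.6]
tcp_rot: [180.0, -0.0, 95.9]
ft_force: [-0.4, 0.3, -1.3]
finger_gap: 39.9
grip_force: 40.5
t 16.23 p [461.4 -91.9 188.6] rot [180.   -0.   95.9] gap 39.9 F [-0.4  0.3 -1.3] grip 40.5
[-0.06 -0.06 13.94] [ 0.    -0.     0.001]
```

```bash
python3 -m handwheel '{"series": [[[0.05,-0.05,1.5,0,0,0,0.25],[0.05,-0.05,4,0,0,0,0.25],[0.05,-0.05,6.5,0,0,0,0.25],[0.05,-0.05,9,0,0,0,0.25],[0.05,-0.05,11,0,0,0,0.25],[0.05,-0.05,12.5,0,0,0,0.25],[0.05,-0.05,13.4,0,0,0,0.25],[0.05,-0.05,13.6,0,0,0,0.25],[0.05,-0.05,13.7,0,0,0,0.25],[0.05,-0.05,13.8,0,0,0,0.25],[0.05,-0.05,13.85,0,0,0,0.25],[0.05,-0.05,13.9,0,0,0,0.25]]]}' 40
python3 -m handwheel '{"series": [[[0,0,0,0,0,0,0.25],[0,0,0.05,0,0,0,0.25],[0,0,0.05,0,0,0,0.25]]]}' 40
```

```text
time: 17.73
tool_pos: [460.7, -92.0, 49.9]
tcp_rot: [180.0, 0.0, 95.9]
ft_force: [0.6, -0.4, -1.2]
finger_gap: 39.6
grip_force: 40.5
time: 18.1
tool_pos: [460.6, -92.0, 49.2]
tcp_rot: [180.0, 0.0, 95.9]
ft_force: [0.2, 0.1, -1.3]
finger_gap: 39.8
grip_force: 40.5
```

```bash
python3 -m handwheel '{"series": [[[0,0,0.03,0,0,0,0.25],[0,0,0.06,0,0,0,0.25],[0,0,0.06,0,0,0,0.25]]]}' 40
```

```text
time: 18.48
tool_pos: [460.6, -92.1, 49.2]
tcp_rot: [180.0, 0.0, 95.9]
ft_force: [-2.5, 0.9, 6.5]
finger_gap: 39.6
grip_force: 41.0
```

Contact felt. Release, lift, and go to the third.

```bash
python3 -m handwheel '{"series": [[[0,0,0,0,0,0,0.55],[0,0,0,0,0,0,0.65],[0,0,0,0,0,0,0.8],[0,0,0,0,0,0,1],[0,0,0,0,0,0,1],[0,0,-2,0,0,0,1],[0,0,-5,0,0,0,1],[0,0,-8.5,0,0,0,1],[0,0,-12,0,0,0,1],[0,0,-14,0,0,0,1],[0,0,-14,0,0,0,1]]]}' 40
python3 -c "
from h import rel
rel((652.5,24,190,98.4))"
```

```text
time: 19.85
tool_pos: [461.8, -92.4, 190.5]
tcp_rot: [179.8, 0.1, 95.9]
ft_force: [-0.5, 0.2, -1.1]
finger_gap: 85.6
grip_force: 0.0
t 19.85 p [461.8 -92.4 190.5] rot [1.798e+02 1.000e-01 9.590e+01] gap 85.6 F [-0.5  0.2 -1.1] grip 0.0
[ 9.61 20.17  0.1 ] [ 0.004  0.002 -0.044]
```

```bash
python3 -m handwheel '{"series": [[[0.8,1.7,0,0,0,0,1],[2.6,5.4,0,0,0,-0.02,1],[4.8,10,0,0,0,-0.03,1],[7,14.6,0,0,0,-0.04,1],[8.7,18.2,0,0,0,-0.044,1],[9.5,19.9,0,0,0,-0.044,1],[9.6,20.2,0,0,0,-0.044,1],[9.6,20.2,0,0,0,-0.044,1],[9.6,20.2,0,0,0,-0.044,1],[9.6,20.2,0,0,0,-0.044,1]]]}' 40
python3 - <<'E'
from h import *
from bench import eyes
s=eyes.snapshot("wrist");cv2.imwrite("pics/w3.png",s["img"][:,:,::-1])
import pickle;pickle.dump(s,open("w3.pkl","wb"))
rel((652.5,24,49,98.4))
for p in [(652.5,24.5,100),(652.5,24.5,17),(666,-49,107)]:
    q=P(s)@np.r_[p,1];print(q[:2]/q[2])
E
```

```text
time: 21.1
tool_pos: [651.2, 23.8, 188.9]
tcp_rot: [180.0, 0.0, 98.4]
ft_force: [-0.5, -0.5, -0.2]
finger_gap: 85.4
grip_force: 0.0
t 21.15 p [651.3  23.8 188.9] rot [180.    0.   98.4] gap 85.4 F [ 0.2 -0.2  0.8] grip 0.0
[ 0.    0.12 13.99] [ 0.  0. -0.]
[322.2018659  194.77380382]
[321.42519616 172.62522222]
[325.16707465 279.75050208]
```

View pics/w3.png

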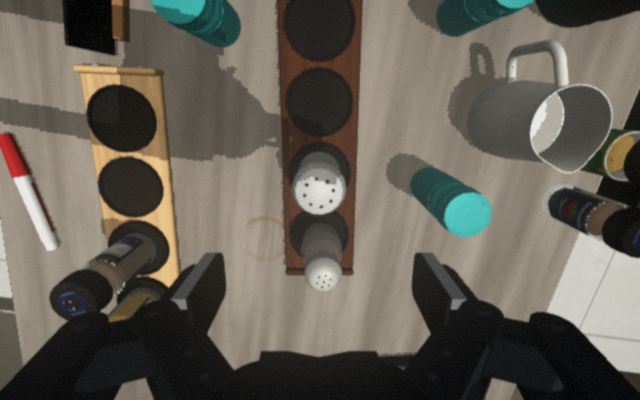

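The wrist view shows the dredger lid at (319,192) and the salt cap at (322,275). Both are within about 3 mm of prediction, and blue and green stand upright in the light rack. I'll grip the can slightly lower.

```bash
python3 -m handwheel '{"series": [[[0.1,0,2,0,0,0,1],[0.1,0,4.5,0,0,0,1],[0.1,0,7,0,0,0,1],[0.1,0,9.5,0,0,0,1],[0.1,0,11.7,0,0,0,1],[0.1,0,13.3,0,0,0,1],[0.1,0,14.2,0,0,0,1],[0.1,0,14.4,0,0,0,1],[0.1,0,14.4,0,0,0,1],[0.1,0,14.4,0,0,0,0.6],[0.1,0,14.4,0,0,0,0.5],[0.1,0,14.4,0,0,0,0.4]]]}' 40
python3 -m handwheel '{"series": [[[0,0,0,0,0,0,0.3],[0,0,0,0,0,0,0.3],[0,0,0,0,0,0,0.3],[0,0,0,0,0,0,0.3]]]}' 40
python3 -c "
from h import rel
rel((652.5,24,190,98.4),(453.6,-21.1,190,95.9))"
```

```text
time: 22.65
tool_pos: [651.9, 25.2, 45.5]
tcp_rot: [179.9, 0.0, 98.4]
ft_force: [-1.0, -0.1, 4.8]
finger_gap: 45.2
grip_force: 40.8
time: 23.15
tool_pos: [651.9, 25.2, 45.5]
tcp_rot: [179.9, 0.0, 98.4]
ft_force: [-1.4, 0.3, 6.6]
finger_gap: 45.3
grip_force: 40.9
t 23.15 p [651.9  25.2  45.5] rot [179.9   0.   98.4] gap 45.3 F [-1.4  0.3  6.6] grip 40.9
[ -0.14   0.06 -14.45] [0.001 0.    0.   ]
[ -1.68 -20.28 -14.47] [0.001 0.    0.044]
```

The gap of 45.3 suggests the pads may touch the 47 mm lid, so I'll re-grip 8 mm lower on the straight can.

```bash
python3 -m handwheel '{"series": [[[0,0,0,0,0,0,0.65],[0,0,0,0,0,0,0.9],[0,0,0.4,0,0,0,0.9],[0,0,0.8,0,0,0,0.9],[0,0,0.8,0,0,0,0.9],[0,0,0.8,0,0,0,0.6],[0,0,0.8,0,0,0,0.5],[0,0,0.8,0,0,0,0.4],[0,0,0.8,0,0,0,0.3],[0,0,0.8,0,0,0,0.3],[0,0,0.8,0,0,0,0.3]]]}' 40
python3 -c "
from h import rel
rel((652.5,24,190,98.4),(453.6,-21.1,190,95.9))"
```

```text
time: 24.52
tool_pos: [651.7, 25.3, 37.0]
tcp_rot: [180.0, 0.0, 98.4]
ft_force: [-0.1, -0.3, 3.3]
finger_gap: 45.3
grip_force: 41.2
t 24.52 p [651.7  25.3  37. ] rot [180.    0.   98.4] gap 45.3 F [-0.1 -0.3  3.3] grip 41.2
[ -0.14   0.07 -15.3 ] [0.001 0.    0.   ]
[ -1.69 -20.26 -15.32] [0.001 0.    0.044]
```

The gap is the same, so this is the true can diameter. Lift and carry.

```bash
python3 -m handwheel '{"series": [[[0,0,-1,0,0,0,0.3],[0,0,-3,0,0,0,0.3],[0,0,-5.5,0,0,0,0.3],[0,0,-8,0,0,0,0.3],[0,0,-10.5,0,0,0,0.3],[0,0,-12.5,0,0,0,0.3],[0,0,-13.6,0,0,0,0.3],[0,0,-14,0,0,0,0.3]]]}' 40
python3 -m handwheel '{"series": [[[-0.1,-0.8,0,0,0,0,0.3],[-0.2,-2.6,0,0,0,0.01,0.3],[-0.4,-5.2,0,0,0,0.02,0.3],[-0.7,-8.2,0,0,0,0.03,0.3],[-1,-11.4,0,0,0,0.04,0.3],[-1.2,-14.6,0,0,0,0.044,0.3],[-1.4,-17.2,0,0,0,0.044,0.3],[-1.6,-19.2,0,0,0,0.044,0.3],[-1.7,-20.1,0,0,0,0.044,0.3],[-1.7,-20.25,0,0,0,0.044,0.3],[-1.7,-20.25,0,0,0,0.044,0.3],[-1.7,-20.25,0,0,0,0.044,0.3]]]}' 40
python3 -c "
from h import rel
rel((453.6,-21.1,37,95.9))"
```

```text
time: 25.52
tool_pos: [651.7, 25.3, 177.4]
tcp_rot: [180.0, 0.0, 98.4]
ft_force: [0.4, -0.5, -1.6]
finger_gap: 44.8
grip_force: 41.1
time: 27.02
tool_pos: [453.9, -21.1, 176.5]
tcp_rot: [-180.0, -0.0, 95.9]
ft_force: [0.4, 0.1, -1.0]
finger_gap: 45.1
grip_force: 41.2
t 27.02 p [453.9 -21.1 176.5] rot [-180.    -0.    95.9] gap 45.1 F [ 0.4  0.1 -1. ] grip 41.2
[-0.   -0.03 13.95] [-0. -0.  0.]
```

```bash
python3 -m handwheel '{"series": [[[0,0,1.5,0,0,0,0.3],[0,0,4,0,0,0,0.3],[0,0,6.5,0,0,0,0.3],[0,0,9,0,0,0,0.3],[0,0,11,0,0,0,0.3],[0,0,12.5,0,0,0,0.3],[0,0,13.4,0,0,0,0.3],[0,0,13.6,0,0,0,0.3],[0,0,13.7,0,0,0,0.3],[0,0,13.8,0,0,0,0.3],[0,0,13.85,0,0,0,0.3],[0,0,13.9,0,0,0,0.3]]]}' 40
python3 -m handwheel '{"series": [[[0,0,0,0,0,0,0.3],[0,0,0.05,0,0,0,0.3],[0,0,0.05,0,0,0,0.3]]]}' 40
```

```text
time: 28.52
tool_pos: [453.8, -21.2, 37.8]
tcp_rot: [180.0, 0.0, 95.9]
ft_force: [-0.1, -0.8, -1.4]
finger_gap: 45.4
grip_force: 41.2
time: 28.9
tool_pos: [453.5, -21.2, 37.0]
tcp_rot: [-180.0, -0.0, 95.9]
ft_force: [0.3, -0.8, -1.6]
finger_gap: 45.3
grip_force: 41.2
```

```bash
python3 -m handwheel '{"series": [[[0,0,0.03,0,0,0,0.3],[0,0,0.06,0,0,0,0.3],[0,0,0.06,0,0,0,0.3]]]}' 40
```

```text
time: 29.28
tool_pos: [453.7, -21.3, 36.9]
tcp_rot: [180.0, 0.0, 95.9]
ft_force: [-3.4, -0.4, 5.2]
finger_gap: 45.3
grip_force: 41.5
```

```bash
python3 -m handwheel '{"series": [[[0,0,0,0,0,0,0.6],[0,0,0,0,0,0,0.7],[0,0,0,0,0,0,0.85],[0,0,0,0,0,0,1],[0,0,0,0,0,0,1],[0,0,-2,0,0,0,1],[0,0,-5,0,0,0,1],[0,0,-8.5,0,0,0,1],[0,0,-12,0,0,0,1],[0,0,-15,0,0,0,1],[0,0,-15.2,0,0,0,1]]]}' 40
python3 -c "
from h import rel
rel((664,-47.5,190,98.4))"
```

```text
time: 30.65
tool_pos: [455.3, -21.5, 191.2]
tcp_rot: [179.7, 0.1, 95.9]
ft_force: [0.2, -0.7, 0.1]
finger_gap: 85.5
grip_force: 0.0
t 30.65 p [455.3 -21.5 191.2] rot [1.797e+02 1.000e-01 9.590e+01] gap 85.5 F [ 0.2 -0.7  0.1] grip 0.0
[-4.74 20.49  0.23] [ 0.005  0.001 -0.044]
```

```bash
python3 -m handwheel '{"series": [[[-0.4,1.7,0,0,0,0,1],[-1.3,5.4,0,0,0,-0.02,1],[-2.4,10,0,0,0,-0.03,1],[-3.5,14.6,0,0,0,-0.04,1],[-4.3,18.2,0,0,0,-0.044,1],[-4.7,20,0,0,0,-0.044,1],[-4.75,20.6,0,0,0,-0.044,1],[-4.75,20.6,0,0,0,-0.044,1],[-4.75,20.6,0,0,0,-0.044,1],[-4.75,20.6,0,0,0,-0.044,1]]]}' 40
python3 - <<'E'
from h import *
from bench import eyes
import pickle
s=eyes.snapshot("wrist");cv2.imwrite("pics/w4.png",s["img"][:,:,::-1])
pickle.dump(s,open("w4.pkl","wb"))
w3=pickle.load(open("w3.pkl","rb"))
rel((664,-47.5,42,98.4))
for p in [(664,-47.5,107),(664,-47.5,100),(664,-47.5,17)]:
    q=P(s)@np.r_[p,1];print(q[:2]/q[2])
E
```

```text
time: 31.9
tool_pos: [663.0, -47.2, 188.8]
tcp_rot: [180.0, 0.0, 98.4]
ft_force: [0.9, 0.2, -0.1]
finger_gap: 85.6
grip_force: 0.0
t 31.95 p [663.1 -47.2 188.9] rot [180.    0.   98.4] gap 85.2 F [-0.1 -0.4 -0. ] grip 0.0
[-0.04  0.08 14.69] [0. 0. 0.]
[321.78603255 198.51201335]
[321.71144456 195.98485273]
[321.0499452  173.57219546]
```

View pics/w4.png

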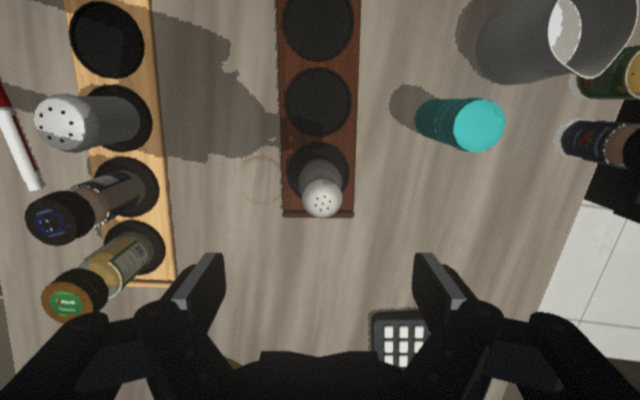

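The salt cap is at (322,200), predicted (322,198). The three placed pieces stand upright in their rings.

```bash
python3 -m handwheel '{"series": [[[-0.1,0.05,2,0,0,0,1],[-0.1,0.05,4.5,0,0,0,1],[-0.1,0.05,7,0,0,0,1],[-0.1,0.05,9.5,0,0,0,1],[-0.1,0.05,11.7,0,0,0,1],[-0.1,0.05,13.4,0,0,0,1],[-0.1,0.05,14.4,0,0,0,1],[-0.1,0.05,14.7,0,0,0,1],[-0.1,0.05,14.7,0,0,0,1],[-0.1,0.05,14.7,0,0,0,0.6],[-0.1,0.05,14.7,0,0,0,0.5],[-0.1,0.05,14.7,0,0,0,0.4]]]}' 40
python3 -m handwheel '{"series": [[[0,0,0,0,0,0,0.3],[0,0,0,0,0,0,0.3],[0,0,0,0,0,0,0.3],[0,0,0,0,0,0,0.3]]]}' 40
python3 -c "
from h import rel
rel((446.2,50.3,182,95.9))"
```

```text
time: 33.45
tool_pos: [664.5, -48.2, 42.1]
tcp_rot: [179.9, 0.0, 98.4]
ft_force: [0.9, -0.3, 3.2]
finger_gap: 34.9
grip_force: 24.1
time: 33.95
tool_pos: [664.6, -48.3, 42.2]
tcp_rot: [179.9, 0.0, 98.4]
ft_force: [0.5, -0.9, 4.5]
finger_gap: 34.3
grip_force: 39.7
t 33.95 p [664.6 -48.3  42.2] rot [179.9   0.   98.4] gap 34.3 F [ 0.5 -0.9  4.5] grip 39.7
[ 12.95 -20.14 -14.  ] [0.001 0.    0.044]
```

The gap of 34 mm is narrower than stated, so I'll lift a little and look before carrying.

```bash
python3 -m handwheel '{"series": [[[0,0,-0.5,0,0,0,0.3],[0,0,-1.5,0,0,0,0.3],[0,0,-2.5,0,0,0,0.3],[0,0,-3,0,0,0,0.3],[0,0,-3,0,0,0,0.3],[0,0,-3,0,0,0,0.3]]]}' 40
python3 - <<'E'
from h import *
from bench import eyes
a=eyes.snapshot("scene")["img"][120:270,250:400];b=eyes.snapshot("wrist")["img"][150:400,170:470]
c=np.hstack([cv2.resize(a,(400,400)),cv2.resize(b,(400,333)).__array__()] if 0 else [cv2.resize(a,(400,400),interpolation=2),cv2.resize(b,(400,400),interpolation=2)])
cv2.imwrite("pics/p4.png",c[:,:,::-1])
rel()
E
```

```text
time: 34.7
tool_pos: [663.8, -48.2, 71.2]
tcp_rot: [-180.0, -0.0, 98.4]
ft_force: [0.1, -0.5, -1.3]
finger_gap: 34.3
grip_force: 39.4
t 34.8 p [663.6 -48.1  70.9] rot [-179.9   -0.    98.4] gap 33.7 F [ 0.4 -0.3 -1. ] grip 39.4
```

View pics/p4.png

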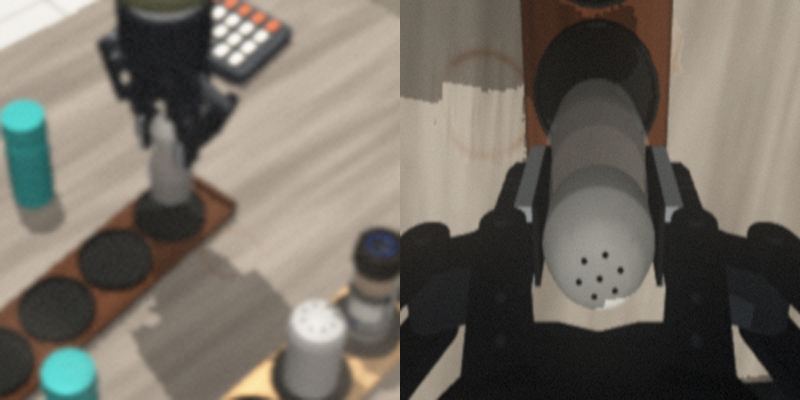

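The shaker hangs upright, clear of its nest and firmly held on its tapered body. Carry on.

```bash
python3 -m handwheel '{"series": [[[0,0,-1,0,0,0,0.2],[0,0,-3,0,0,0,0.2],[0,0,-5.5,0,0,0,0.2],[0,0,-8,0,0,0,0.2],[0,0,-10,0,0,0,0.2],[0,0,-11,0,0,0,0.2],[0,0,-11,0,0,0,0.2]]]}' 40
python3 -m handwheel '{"series": [[[0.5,-0.8,0,0,0,0,0.2],[1.7,-2.6,0,0,0,0.01,0.2],[3.3,-5.2,0,0,0,0.02,0.2],[5.3,-8.2,0,0,0,0.03,0.2],[7.3,-11.4,0,0,0,0.04,0.2],[9.4,-14.6,0,0,0,0.044,0.2],[11,-17.2,0,0,0,0.044,0.2],[12.2,-19.1,0,0,0,0.044,0.2],[12.8,-20,0,0,0,0.044,0.2],[12.95,-20.1,0,0,0,0.044,0.2],[12.95,-20.1,0,0,0,0.044,0.2],[12.95,-20.1,0,0,0,0.044,0.2]]]}' 40
python3 -c "
from h import rel
rel((446.2,50.3,42.2,95.9))"
```

```text
time: 35.67
tool_pos: [664.5, -48.3, 182.5]
tcp_rot: [179.9, 0.0, 98.4]
ft_force: [-0.1, -0.0, -1.4]
finger_gap: 34.3
grip_force: 39.5
time: 37.17
tool_pos: [446.6, 50.2, 181.4]
tcp_rot: [-180.0, 0.0, 95.9]
ft_force: [-0.4, -0.0, -0.6]
finger_gap: 33.9
grip_force: 39.6
t 37.17 p [446.6  50.2 181.4] rot [-180.     0.    95.9] gap 33.9 F [-0.4 -0.  -0.6] grip 39.6
[ 0.02 -0.04 13.92] [-0.  0. -0.]
```

```bash
python3 -m handwheel '{"series": [[[0,0,1.5,0,0,0,0.2],[0,0,4,0,0,0,0.2],[0,0,6.5,0,0,0,0.2],[0,0,9,0,0,0,0.2],[0,0,11,0,0,0,0.2],[0,0,12.5,0,0,0,0.2],[0,0,13.4,0,0,0,0.2],[0,0,13.6,0,0,0,0.2],[0,0,13.7,0,0,0,0.2],[0,0,13.8,0,0,0,0.2],[0,0,13.85,0,0,0,0.2],[0,0,13.87,0,0,0,0.2]]]}' 40
python3 -m handwheel '{"series": [[[0,0,0,0,0,0,0.2],[0,0,0.05,0,0,0,0.2],[0,0,0.05,0,0,0,0.2]]]}' 40
```

```text
time: 38.67
tool_pos: [446.4, 50.5, 43.0]
tcp_rot: [180.0, 0.0, 95.9]
ft_force: [-0.3, 0.4, -2.0]
finger_gap: 33.9
grip_force: 39.5
time: 39.05
tool_pos: [446.3, 50.5, 42.3]
tcp_rot: [180.0, 0.0, 95.9]
ft_force: [-0.0, 0.2, -0.6]
finger_gap: 34.1
grip_force: 39.6
```

```bash
python3 -m handwheel '{"series": [[[0,0,0.03,0,0,0,0.2],[0,0,0.06,0,0,0,0.2],[0,0,0.06,0,0,0,0.2]]]}' 40
```

```text
time: 39.42
tool_pos: [446.5, 50.4, 42.2]
tcp_rot: [180.0, 0.0, 95.9]
ft_force: [-1.6, 0.5, 4.3]
finger_gap: 33.9
grip_force: 40.7
```

Contact. Release, lift, then back off to the left over free space for a clear look.

```bash
python3 -m handwheel '{"series": [[[0,0,0,0,0,0,0.5],[0,0,0,0,0,0,0.6],[0,0,0,0,0,0,0.75],[0,0,0,0,0,0,1],[0,0,0,0,0,0,1],[0,0,-2,0,0,0,1],[0,0,-5,0,0,0,1],[0,0,-8.5,0,0,0,1],[0,0,-12,0,0,0,1],[0,0,-15,0,0,0,1],[0,0,-18,0,0,0,1],[0,0,-19,0,0,0,1]]]}' 40
python3 -m handwheel '{"series": [[[5,0,0,0,0,0,1],[10,0,0,0,0,0,1],[15,0,0,0,0,0,1],[20,0,0,0,0,0,1],[20,0,0,0,0,0,1],[20,0,0,0,0,0,1],[20,0,0,0,0,0,1]]]}' 40
python3 - <<'E'
from h import *
from bench import eyes
a=eyes.snapshot("scene")["img"][120:320,200:480];b=eyes.snapshot("top")["img"][100:340,180:480]
c=np.hstack([cv2.resize(a,(400,286),interpolation=2),cv2.resize(b[:214],(400,286),interpolation=2)])
cv2.imwrite("pics/end.png",c[:,:,::-1]); rel()
E
```

```text
time: 40.92
tool_pos: [447.2, 50.5, 233.7]
tcp_rot: [179.8, 0.0, 95.9]
ft_force: [1.0, 1.4, 0.3]
finger_gap: 85.6
grip_force: 0.0
time: 41.8
tool_pos: [425.8, 248.4, 231.2]
tcp_rot: [-180.0, 0.0, 95.8]
ft_force: [0.0, 0.1, -0.1]
finger_gap: 85.5
grip_force: 0.0
t 41.9 p [425.9 248.4 231.6] rot [-180.     0.    95.8] gap 85.3 F [-0.1 -0.1  0.8] grip 0.0
```

View pics/end.png

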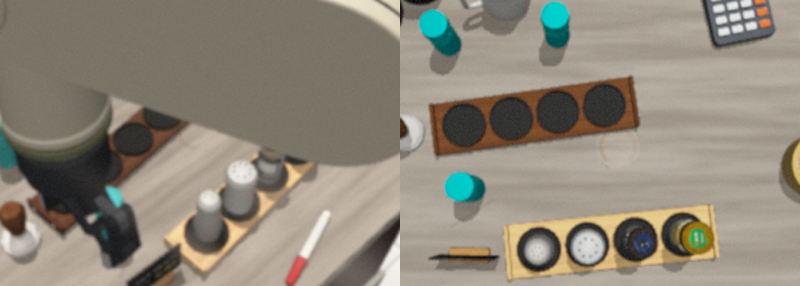

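The top view shows salt, dredger, blue and green standing upright from left to right in the light rings at crop x of about 538, 587, 636 and 690. The dark rack is empty and nothing else has moved.

```bash
python3 -c "
from bench import r
print(r.hand_in())"
```

```text
the job is handed in; nothing more can be done
None
```

I moved all four pieces into the light rack in reverse order (left to right: salt shaker, dredger, blue jar, green jar) and handed the job in at about 42 s; the last pictures showed each standing upright in its own ring.

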